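Zero a photometer on its blank, then hold the sample cell in the beam

TASK

With the photometer's cuvette slide fully home so that the clear blank is in the beam, take the stylus from the tool stand, press the recessed blue zero button right down with its tip, and stand the stylus fully back in its own hole. Then pull the slide out by its black knob, against its spring, until its white pointer is level with the red line on the deck and the yellow sample stands in the beam, and finish while still gripping the knob and holding the slide still there: do not let it go. Leave everything else standing where it is.

Things in the scene. Friction and masses are not known exactly. Their poses are not given: they have to be found in the camera images.
- photometer: white bench photometer, fixed, 260 x 240 mm; flat deck 70 mm above the table over its front 150 mm, sloping display head to 102 mm behind. Origin: centre of its underside; x runs from the front face (x = -130 mm) to the back, z up. A 26 mm wide open channel along x at y = -30 mm holds the slide; two black optical blocks (top 94 mm above the table) stand astride it at x = -75 mm, the light beam between them
- slide (a joint): cuvette slide, m pulled out of the front face along the photometer's -x: 0 = fully home (blank in the beam), 0.030 = white pointer level with the red line (sample in the beam), 0.042 = end stop. A spring always pulls it home: about 3.6 N at home, 7.2 N at the red line; friction under 1 N. It does not latch. It carries two 12.5 mm square cuvettes, tops 96 mm above the table: clear blank in front, yellow sample 30 mm behind it
- knob_grip (a point): middle of the slide's black pull knob, on its axis, 50 mm above the table: a cylinder 22 mm across and 28 mm long lying along the photometer's x, with a 28 mm wide, 6 mm thick flange at its outer (-x) end; it is 47 mm in front of the front face at home, on a 12 mm wide, 8 mm high bar. Moves with the slide; its axes are the photometer's
- pointer (a point): white pointer, 3 mm wide bar across the slide, just above deck height; moves with the slide. At home it lies 30 mm behind (+x of) the red line
- sample_line (a point): middle of the red line, 3 x 20 mm, painted across a small black scale plate on the deck at the left edge of the channel, parallel to the photometer's y; fixed to the photometer. The grey line 30 mm behind it shows the home place
- zero_button (a joint): travel of the zero button, m pressed: 0 = up, 0.004 = right down (from 0.003 counts as down); sprung, 2.4 N to start it and 4.8 N at the bottom
- zero_top (a point): centre of the blue zero button's top face, 11 mm across; it lies 4 mm below the deck, 66 mm above the table, in a 16 mm round recess ringed in blue, too narrow for a finger. Pressed straight down. Moves with the button
- tool_stand: grey tool stand, fixed, 130 x 56 mm, 55 mm high; origin: centre of its underside; long side along its x. Two round 13 mm holes, 50 mm deep, with chamfered mouths on its top, at x = -36 mm (stylus) and x = +36 mm (spatula)
- stylus_hole (a point): centre of the mouth of the stylus's hole, on the stand's top face, 55 mm above the table; fixed to the tool stand
- stylus_grip (a point): middle of the stylus's blue grip, a cylinder 15 mm across and 75 mm long; it lies 87.5 mm above the tip, 42.5 mm above the stand's top when seated. The stylus is 130 mm long, 50 g, with a steel collar 20 mm across (45 to 50 mm above the tip) that rests on the stand's top; below it a 10 mm shank tapering to the tip. Its z axis runs from tip to top
- stylus_tip (a point): end of the stylus's tip, 5 mm across, the lowest 16 mm of the stylus; seated it is 45 mm below the hole's mouth
- spatula_mid (a point): steel micro-spatula with a black collar standing in the tool stand's other hole (top 104 mm above its foot, about 114 mm above the table); bystander; point at mid-length
- rack_mid (a point): teal rack of ten clear cuvettes, 130 x 56 mm, 53 mm high; bystander; point at its middle
- reagent_mid (a point): amber reagent bottle, 56 mm across, 115 mm high; bystander; point half-way up
- cup_mid (a point): clear sample cup with green grapes, 66 mm across, 65 mm high; bystander; point half-way up
- timer_mid (a point): white bench timer, 22 x 66 mm, 62 mm high; bystander; point half-way up
- tip_mid (a point): blue pipette-tip box, 120 x 85 mm, 55 mm high; bystander; point half-way up
- dish_mid (a point): white dish of green grapes, 130 mm across, 46 mm high; bystander; point half-way up its rim
Things that resemble listed ones, but are neither listed nor needed, are in the scene too. Of the things that look like the part that bears stylus_grip, the smaller one is meant.

How it is judged (in metres and radians):
On the way, in this order (a step that is already met when the one before it is completed fails the run):
1. the zero button is held right down (3 mm or more) by the stylus while the slide is fully home (value of joint zero_button above 0.003 m and contact force between stylus and zero_button above 1 N and value of joint slide below 0.002 m), for 0.15 s.
2. the stylus stands fully back in its own hole, let go, with the slide still home (z of stylus_tip in the frame of stylus_hole below -0.041 m and horizontal distance between stylus_tip and stylus_hole below 0.008 m and contact force between the fingers and stylus below 0.2 N and linear speed of stylus below 0.03 m/s and value of joint slide below 0.002 m), for 0.2 s.
3. the slide is at the red line, held by the fingers at its knob (value of joint slide between 0.027 and 0.033 m and velocity of joint slide between -0.01 and 0.01 m/s and contact force between the fingers and slide above 3 N and distance between the grasp point and knob_grip below 0.05 m), for 0.3 s.
At the end, for the whole second after the job is handed in: The fingers hold the slide (contact force over 3 N) still (under 10 mm/s) with its pointer within 3 mm of the red line (27 to 33 mm out), gripped at its knob and the stylus not touching it; the zero button is up; the stylus stands let go in its own hole, tip at least 41 mm down (all of step 3 and z of stylus_tip in the frame of stylus_hole below -0.041 m and horizontal distance between stylus_tip and stylus_hole below 0.008 m and contact force between each of the fingers, slide and stylus below 0.2 N and linear speed of stylus below 0.03 m/s and value of joint zero_button below 0.001 m); the arm keeps its last pose, push and grip.
It fails at once if a bystander is moved more than 30 mm or tipped over (distance of any of spatula_mid, rack_mid, reagent_mid, cup_mid, timer_mid, tip_mid, dish_mid from where it was at the start of the episode above 0.03 m or angle between any of spatula_mid, rack_mid, reagent_mid, cup_mid, timer_mid, tip_mid, dish_mid's own z axis and vertical above 0.5 rad).
It also fails if it takes over 64 s, if anything falls off the work surface, if the arm or the gripper's body presses on something with over 40 N, if the wrist force passes 120 N, or if a joint passes its speed limit or range.

ROBOT

A 6-joint arm with a two-finger parallel gripper is mounted at the origin on the work surface. World frame = base frame: x ahead of the robot, y to its left, z up, the work surface at z = 0. Lengths are in m, angles in degrees, forces in N, time in s.
With the tool pointing down it reaches from about 0.25 to 0.725 m from the base axis. Payload 9.7 kg.
Tool frame: the origin (TCP) lies on the centre line of the jaws, within the pads' length; the fingertips stand bot.nose_length ahead of it and the grasp point (between the pads) lies 11 mm behind it (bot.nose_length is the distance from the TCP to the fingertips, in m); z points along the fingers, y is the line along which they close (so a half turn about z gives the same grasp; the last joint's range is limited). The gripper opens to 85 mm and grips with 20 to 120 N. Pads are 22 mm wide; open, the fingers measure 114 mm over their backs; the gripper's body (76 mm by 85 mm) begins 54 mm behind the grasp point. The pads swing forward as they close: fully open they stand 13 mm farther back than shut.
Start: joints at [-73.109, 4.979, 10.078, 95.1, 0, 90], TCP at [0.16, -0.526, 0.209] pointing down, gripper open.
Joint ranges: [-179.16, 179.16], [-48.56, 103.87], [-65.8, 70.77], [-126.05, 130.52], [-82.76, 87.17], [-180, 180]. Speed limits (degrees/s): [127.2, 127.2, 147.25, 180, 180, 180].

INTERFACE

Orientations are given as [roll, pitch, yaw] about the fixed x, y, z axes, in that order (R = Rz(yaw) Ry(pitch) Rx(roll)).
In Python, from workcell import bot gives the robot as it stands. The module is installed in compiled form; this text tells all that it offers.
- The arm moves only by the shell command python3 -m inch 'ROWS' [OPENING] [FORCE]. ROWS is JSON, a list of rows, each a list of 4 numbers: the shift along the world's x, y, z in cm, then the turn about the world's z in degrees. A call has exactly 8 rows; each row is the pose to reach, as a shift and turn from the pose commanded when the call began; what a row does not reach only later rows make up. A row lasts 1/8 s, in which the tool goes at most 62.5 mm and 10.7 degrees, less where a joint would pass 70% of its speed; a pose out of reach is approached as far as the arm can. A call with a gripper value outside its range is refused whole. OPENING is the finger opening in cm, from 0 to 8.54, set as the call begins (- or left out, the last holds). The fingers move at their own pace and stop on an object; FORCE is the grip in N (left out, the last holds). Time passes only in rows, so rows that repeat a pose let the fingers close, or fill a call up. It gives the time, the measured TCP pose, the force, the opening and the grip force at its end, in the units of the state.
- bot.get_obs(): the state, without advancing time (a new reading comes with each control period).
- bot.camera(name): name is "scene" or "top"; returns a dict with "img" (384x512x3 uint8, red, green, blue), "fovy" (degrees; the focal length in pixels is half the picture's height over the tangent of half this angle, whatever the lens; pixels are square), "cx", "cy" (the principal point, pixels), "R" (3x3) and "t" (3): a world point X has camera coordinates R X + t. Camera axes: x right, y down, z forward; pixel columns grow to the right and rows downward; lengths in m; the calibration is good to about 2 mm. A picture is of the moment at which its call begins. There is no depth.
- bot.job_done(): hands the job in; it is judged then, once.
Trained networks look in a picture, given as the dict that the camera call returned (one of the last four; its "shot" number tells which), for a name from the list of things; names that differ only in an ending like _2 or _b are one class to them, and where a whole thing is asked for, a point or a joint stands for the part that bears it (a point fixed in the world has none). Each returns a list of dicts, best first, with "score" (0 to 1); they miss things now and then, are a little off and sometimes report something else, mostly with a low value. They report only what shows in the picture. A call takes as long as a camera call. They do not tell look-alikes from the thing itself.
- bot.find_in(thing, picture): "point" ([column, row] in pixels, amid what is visible of it).
- bot.landmark_of(thing, picture): "point" ([column, row] in pixels: a listed point, or the origin of a listed thing).
The state is a dict: "time": time; "q": joint angles; "qd": joint speeds; "joint_efforts": joint torques, N m; "ee_pos": TCP position; "tcp_rot": TCP orientation; "wrist_force": force on the tool from outside, world axes, zero at the start; "torque": the same for the moment, N m; "opening": finger opening in m; "grasp_force": force on a finger pad.
Only numpy, scipy, OpenCV 4.12 (cv2) and the standard library are available. Lean on these libraries where they do the work, as an engineer would, in place of code of your own. Each camera call takes 0.05 s, during which the arm holds its last target. There are 200 camera calls.

## Working session

There is one attempt and no reset: what is moved stays moved. The work goes in short steps, Python scripts to look and compute and a shell command to move; the robot and the scene stay as the last step left them, time stands still between calls to the robot, and variables do not carry over. Pictures are saved under pics/ and viewed, at most 10 in all, crops included, and the job is handed in when it is done.

```bash
mkdir -p pics; cat > h.py <<'E'
import numpy as np, cv2
from workcell import bot
def K(p):
    f=p["img"].shape[0]/2/np.tan(np.radians(p["fovy"])/2); return f
def proj(p,X):
    c=np.array(p["R"])@np.array(X)+np.array(p["t"]); f=K(p); return [f*c[0]/c[2]+p["cx"],f*c[1]/c[2]+p["cy"]]
def ray(p,uv):
    f=K(p);R=np.array(p["R"]);d=R.T@np.array([(uv[0]-p["cx"])/f,(uv[1]-p["cy"])/f,1.]);o=-R.T@np.array(p["t"]);return o,d
def atz(p,uv,z):
    o,d=ray(p,uv);return o+d*(z-o[2])/d[2]
def tri(p,a,q,b):
    A=[];B=[]
    for P,uv in((p,a),(q,b)):
        o,d=ray(P,uv);d=d/np.linalg.norm(d);M=np.eye(3)-np.outer(d,d);A.append(M);B.append(M@o)
    return np.linalg.solve(sum(A),sum(B))
def save(p,n,box=None,s=1):
    im=p["img"]
    if box: im=im[box[1]:box[3],box[0]:box[2]]
    cv2.imwrite("pics/"+n,cv2.resize(im[:,:,::-1],None,fx=s,fy=s,interpolation=cv2.INTER_CUBIC))
E
python3 - <<'E'
from h import *
s=bot.camera("scene");t=bot.camera("top")
a=np.vstack([s["img"],t["img"]]);save(s,"s.png",s=1.5);save(t,"t.png",s=1.5)
Z=dict(knob_grip=.05,sample_line=.07,pointer=.072,zero_top=.066,stylus_hole=.055,stylus_grip=.0975,stylus_tip=.01,tool_stand=0,photometer=0,spatula_mid=.062,reagent_mid=.0575,timer_mid=.031,cup_mid=.0325)
for n,z in Z.items():
    for nm,p in(("s",s),("t",t)):
        for d in bot.landmark_of(n,p)[:3]:
            print(n,nm,np.round(d["point"],1),round(d["score"],2),np.round(atz(p,d["point"],z),4))
o=bot.get_obs();print(bot.nose_length,o["ee_pos"],o["tcp_rot"],o["opening"])
E
```

```text
knob_grip s [204.2 156.1] 0.74 [ 0.4911 -0.1155  0.05  ]
knob_grip t [308.  222.6] 0.75 [ 0.4762 -0.1202  0.05  ]
sample_line s [190.5 182. ] 0.96 [ 0.6082 -0.0644  0.07  ]
sample_line t [294.4 186.1] 0.66 [ 0.6027 -0.0682  0.07  ]
pointer s [181.  186.2] 0.69 [ 0.6369 -0.0741  0.072 ]
pointer s [122.6 152.3] 0.53 [ 0.6417 -0.3121  0.072 ]
pointer t [298.5 177.2] 0.78 [ 0.6344 -0.082   0.072 ]
zero_top s [204.2 153.7] 0.3 [ 0.4945 -0.1106  0.066 ]
zero_top t [306.1 223.2] 0.37 [ 0.4734 -0.1112  0.066 ]
stylus_hole s [342.8 202.7] 0.72 [0.4068 0.319  0.055 ]
stylus_hole s [277.3 280.4] 0.58 [0.7094 0.2988 0.055 ]
stylus_hole t [183.2 237.9] 0.95 [0.4123 0.3176 0.055 ]
stylus_grip s [344.4 192.8] 0.56 [0.4086 0.3152 0.0975]
stylus_grip s [373.7 225.9] 0.51 [0.4628 0.4227 0.0975]
stylus_grip t [150.8 219.9] 0.65 [0.4711 0.4242 0.0975]
stylus_grip t [181.8 237.4] 0.37 [0.4142 0.3162 0.0975]
stylus_tip s [364.8 246.2] 0.76 [0.4688 0.4249 0.01  ]
stylus_tip t [190.  154.8] 0.38 [0.7164 0.3115 0.01  ]
tool_stand s [333.9 224.1] 0.78 [0.4462 0.323  0.    ]
tool_stand t [185.6 224.6] 0.57 [0.
[... 216 characters left out ...]
9] 0.39 [0.4832 0.3105 0.062 ]
spatula_mid t [177.2 179.2] 0.49 [0.6179 0.3461 0.062 ]
spatula_mid t [185.3 214.6] 0.38 [0.4936 0.3125 0.062 ]
reagent_mid s [279.7 281.8] 0.8 [0.7102 0.3058 0.0575]
reagent_mid s [189.9 183.4] 0.74 [ 0.606  -0.0707  0.0575]
reagent_mid t [191.7 156.6] 0.51 [0.7011 0.2987 0.0575]
reagent_mid t [175.6 179.5] 0.35 [0.6173 0.3524 0.0575]
timer_mid s [315.3 263.9] 0.65 [0.6049 0.3466 0.031 ]
timer_mid t [177.5 179.3] 0.43 [0.6216 0.3501 0.031 ]
cup_mid s [123.5 153. ] 0.87 [ 0.6209 -0.3469  0.0325]
cup_mid t [371.1 184.9] 0.64 [ 0.6185 -0.3506  0.0325]
0.008 [ 0.15977892 -0.52627894  0.20948047] [-1.79999428e+02  1.43042263e-03  1.68899746e+01] 0.08527327284645538
```

View pics/s.png

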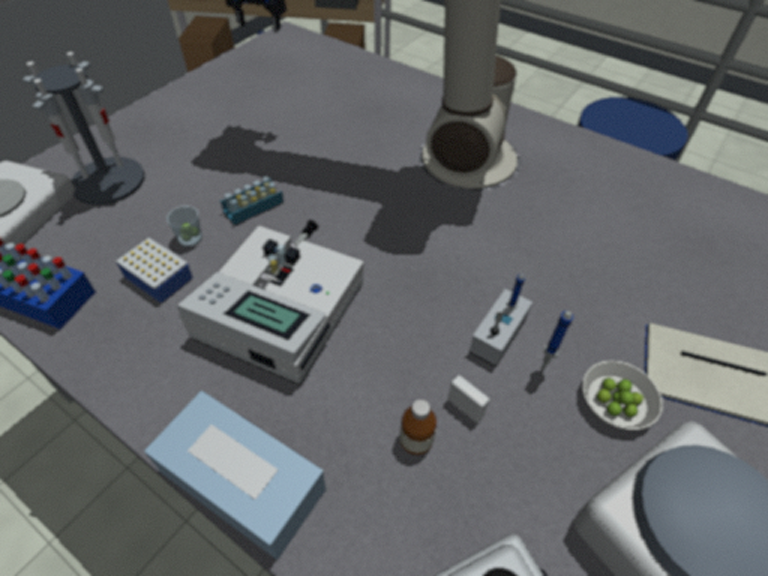

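View pics/t.png

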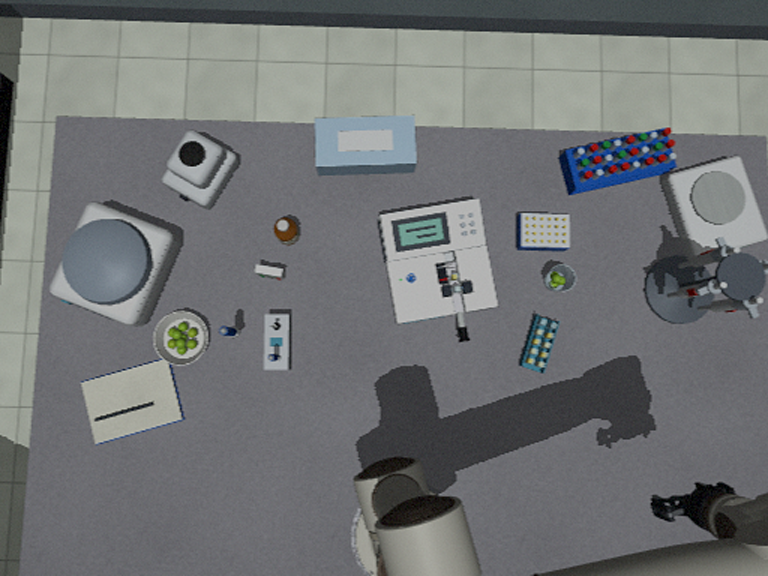

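Two stylus look-alikes: scene (344,193), in the stand's hole, smaller; and scene (374,226), standing free on the table, larger. The one in the stand fits (smaller, in its own hole). I'll check this in an enlarged crop together with the button, using a colour search.

```bash
python3 - <<'E'
from h import *
s=bot.camera("scene");t=bot.camera("top")
def c(p,b,k): 
    x=p["img"][b[1]:b[3],b[0]:b[2],::-1];return cv2.resize(x,(400,300),interpolation=cv2.INTER_CUBIC)
im=np.vstack([np.hstack([c(s,(300,170,400,245),4),c(s,(160,140,260,215),4)]),np.hstack([c(t,(135,190,215,250),5),c(t,(250,160,350,235),4)])])
cv2.imwrite("pics/c.png",im)
Q={}
for nm,p,boxes in(("s",s,dict(btn=(195,180,225,205),sty=(335,175,355,207))),("t",t,dict(btn=(262,175,285,197),sty=(172,222,196,246)))):
    hsv=cv2.cvtColor(p["img"],cv2.COLOR_RGB2HSV)
    for k,b in boxes.items():
        m=cv2.inRange(hsv[b[1]:b[3],b[0]:b[2]],(100,110,30),(130,255,255))
        y,x=np.nonzero(m);w=len(x);print(nm,k,w,x.mean()+b[0],y.mean()+b[1],x.min()+b[0],x.max()+b[0],y.min()+b[1],y.max()+b[1]);Q[nm+k]=(x.mean()+b[0],y.mean()+b[1])
for k in("btn","sty"): print(k,tri(s,Q["s"+k],t,Q["t"+k]))
print(atz(s,Q["sbtn"],.068),atz(t,Q["tbtn"],.068))
# sheet of projected photometer outline
for n in("s","t"):
    p=s if n=="s" else t; print(n,"cam",-np.array(p["R"]).T@p["t"])
E
```

```text
s btn 12 210.5 192.91666666666666 208 213 192 194
s sty 56 343.8392857142857 194.23214285714286 340 348 186 203
t btn 17 273.5882352941176 185.2941176470588 272 276 182 187
t sty 13 182.84615384615384 237.6153846153846 181 185 236 240
btn [0.60383338 0.00545093 0.06671906]
sty [0.41296832 0.31438768 0.09541112]
[0.60433484 0.00661365 0.068     ] [0.60396455 0.00515486 0.068     ]
s cam [1.06026211 0.46772246 0.84956098]
t cam [0.4235672  0.09911601 1.5591463 ]
```

View pics/c.png

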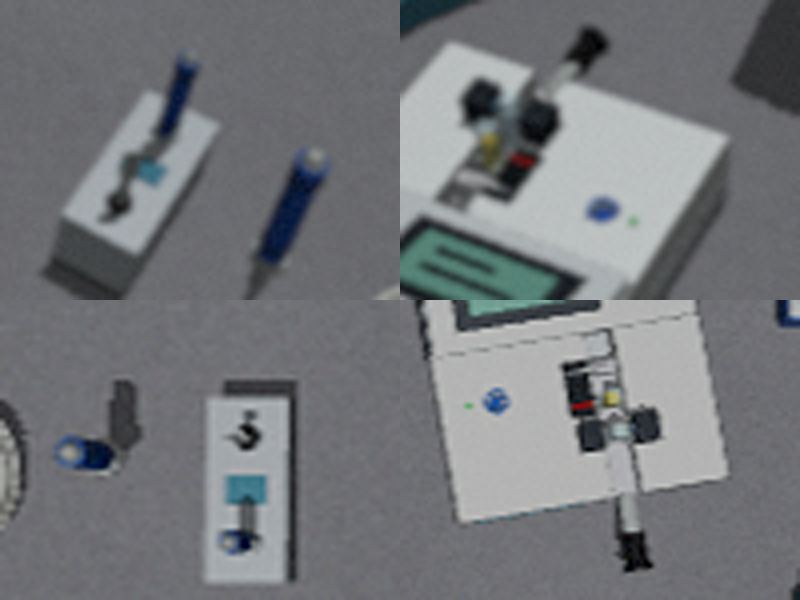

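The enlarged crop shows the smaller stylus upright in the stand's near hole (crop pixel 240,542), the bigger look-alike free on the table to its left, and the blue button at crop (497,400). I'll take the one in the stand, at about (0.413, 0.315).

```bash
python3 -m inch '[[4,5,0,0],[8,10,0,0],[12,15,0,-3],[16,20,0,-5],[20,25,0,-7],[24,30,0,-7],[25,36,0,-7],[25.3,42,0,-7]]' 5; python3 -m inch '[[0,6,0,0],[0,12,0,0],[0,18,0,0],[0,24,0,0],[0,30,0,0],[0,36,0,0],[0,42,0,0],[0,42,0,0]]'
python3 - <<'E'
from h import *
s=bot.camera("scene");t=bot.camera("top")
a=s["img"][150:240,280:400,::-1];b=t["img"][190:280,130:250,::-1]
cv2.imwrite("pics/d.png",np.hstack([cv2.resize(x,(400,300),interpolation=cv2.INTER_CUBIC) for x in(a,b)]))
# photometer: fit yaw and position from landmarks in both views
for n in("knob_grip","sample_line","pointer"):
    A=bot.landmark_of(n,s);B=bot.landmark_of(n,t)
    print(n,A[0]["point"],B[0]["point"],tri(s,A[0]["point"],t,B[0]["point"]))
o=bot.get_obs();P=o["ee_pos"];print(P,o["tcp_rot"],o["time"],proj(s,P),proj(t,P))
E
```

```text
time: 2.5
ee_pos: [0.413, -0.1083, 0.2092]
tcp_rot: [-180.0, 0.0, 9.9]
wrist_force: [0.3, 0.3, 0.4]
opening: 0.05
grasp_force: 0.0
time: 3.5
ee_pos: [0.4469, 0.129, 0.2095]
tcp_rot: [-177.4, 0.1, 14.4]
wrist_force: [-0.9, 0.0, 0.0]
opening: 0.0498
grasp_force: 0.0
knob_grip [205.6, 153.8] [308.8, 222.5] [ 0.47652067 -0.12354236  0.04386717]
sample_line [191.4, 182.8] [294.3, 185.0] [ 0.60605238 -0.06683382  0.0630685 ]
pointer [180.0, 188.5] [299.3, 178.8] [ 0.63196121 -0.08770231  0.04759664]
[0.44612668 0.12929347 0.20970907] [-1.77362499e+02  9.28152524e-02  1.44777933e+01] 3.9 [np.float64(281.73096559468536), np.float64(141.79789779390813)] [np.float64(236.29902222889427), np.float64(228.69343546224957)]
```

View pics/d.png

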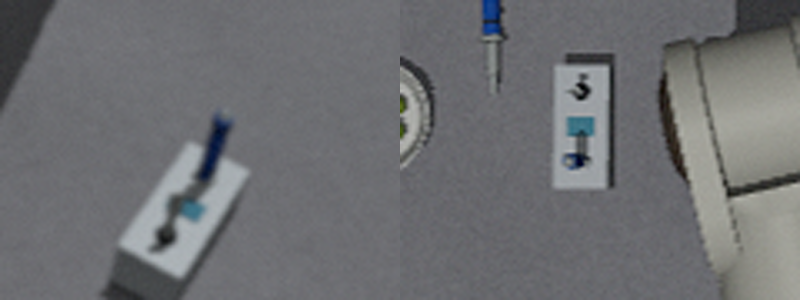

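The crops show the stylus still upright in its hole. The larger look-alike now lies on the table at about top pixel (157,202), clear of the stand. The arm is still lagging, so I'll let it settle.

```bash
python3 -m inch '[[0,0,0,0],[0,0,0,0],[0,0,0,0],[0,0,0,0],[0,0,0,0],[0,0,0,0],[0,0,0,0],[0,0,0,0]]'
python3 - <<'E'
from h import *
from scipy.optimize import least_squares
t=bot.camera("top");s=bot.camera("scene")
# button ring, red line centroids + stylus again
def blob(p,b,lo,hi,lo2=None):
    hsv=cv2.cvtColor(p["img"],cv2.COLOR_RGB2HSV)[b[1]:b[3],b[0]:b[2]].astype(int)
    h=np.minimum(hsv[...,0],180-hsv[...,0]) if lo2 else hsv[...,0]
    m=(h>=lo)&(h<=hi)&(hsv[...,1]>100)&(hsv[...,2]>30);y,x=np.nonzero(m)
    return (x.mean()+b[0],y.mean()+b[1],len(x)) if len(x) else None
for k,a,b,lo,hi,r in(("btn",(195,180,225,205),(262,175,285,197),100,130,None),("red",(170,165,215,200),(285,175,310,200),0,8,1),("sty",(335,175,355,207),(172,222,196,246),100,130,None)):
    A=blob(s,a,lo,hi,r);B=blob(t,b,lo,hi,r);print(k,A,B,tri(s,A[:2],t,B[:2]) if A and B else None)
# corners of deck top front edge from top view
g=cv2.cvtColor(t["img"],cv2.COLOR_RGB2GRAY)
m=(cv2.inRange(t["img"],(150,150,150),(255,255,255)))
m[:,:245]=0;m[:,340:]=0;m[:125]=0;m[225:]=0
c=max(cv2.findContours(m,0,2)[0],key=cv2.contourArea);print(cv2.approxPolyDP(c,3,True)[:,0].tolist())
E
```

```text
time: 4.9
ee_pos: [0.4462, 0.1295, 0.2096]
tcp_rot: [-177.4, 0.1, 14.5]
wrist_force: [0.4, 0.0, -0.0]
opening: 0.0498
grasp_force: 0.0
btn (np.float64(210.3846153846154), np.float64(192.84615384615384), 13) (np.float64(273.42857142857144), np.float64(185.0952380952381), 21) [0.60448452 0.00595603 0.06801545]
red (np.float64(190.25), np.float64(179.8125), 16) (np.float64(295.1111111111111), np.float64(185.77777777777777), 9) [ 0.60339969 -0.07009744  0.07128949]
sty (np.float64(343.9310344827586), np.float64(193.98275862068965), 58) (np.float64(182.64285714285714), np.float64(237.5), 14) [0.41341637 0.31468871 0.09711046]
[[319, 133], [254, 143], [267, 214], [308, 207], [306, 196], [295, 199], [289, 176], [301, 172], [300, 168], [292, 168], [304, 167], [307, 186], [316, 189], [316, 194], [309, 196], [311, 207], [331, 203]]
```

```bash
python3 -m inch '[[-0.3,2.5,0,-0.5],[-0.6,5,0,-1],[-1,7.5,0,-1.5],[-1.5,10,0,-2],[-2,12.5,0,-3],[-2.5,15,0,-4],[-3.3,18.5,0,-4.5],[-3.3,18.5,0,-4.5]]'
```

```text
time: 6.0
ee_pos: [0.4562, 0.1523, 0.21]
tcp_rot: [-174.5, 0.2, 15.0]
wrist_force: [0.5, -0.2, 0.7]
opening: 0.0497
grasp_force: 0.0
```

```bash
python3 -c "
from workcell import bot
o=bot.get_obs();print(o['q'],o['ee_pos'],o['tcp_rot'])"
```

```text
[ 14.97923394  -4.35573833   0.59943517  95.18134966   5.46160479
 179.94262011] [0.45620134 0.15228956 0.20996006] [-174.53817246    0.2207147    15.03635376]
```

Joint 6 hit its 180° limit at that yaw, so I'll turn the tool to yaw about 50 before going on.

```bash
python3 -m inch '[[0,0,0,9],[0,0,0,18],[0,0,0,27],[0,0,0,35],[-1,4,0,35],[-2,8,0,35],[-3.2,12,0,35],[-4.3,16.3,0,35]]'; python3 -m inch '[[0,0,0,0],[0,0,0,0],[0,0,0,0],[0,0,0,0],[0,0,0,0],[0,0,0,0],[0,0,0,0],[0,0,0,0]]'; python3 -c "
from workcell import bot
o=bot.get_obs();print(o['q'])"
```

```text
time: 7.0
ee_pos: [0.4127, 0.3169, 0.2101]
tcp_rot: [-174.5, 0.2, 50.1]
wrist_force: [1.2, -0.6, 0.8]
opening: 0.0501
grasp_force: 0.0
time: 8.0
ee_pos: [0.413, 0.3159, 0.2099]
tcp_rot: [-174.5, 0.2, 50.1]
wrist_force: [-0.3, 0.4, 0.4]
opening: 0.0498
grasp_force: 0.0
[ 34.34150571   2.56434542   7.41403497  96.56237398   5.20308438
 164.17030933]
```

The limit left a 5.5° tilt in the commanded pose. I'll undo it by unwinding joint 6 to its other limit and pushing against that in the opposite direction.

```bash
for i in 1 ; do python3 -m inch '[[0,0,0,10.6],[0,0,0,21.2],[0,0,0,31.8],[0,0,0,42.4],[0,0,0,53],[0,0,0,63.6],[0,0,0,74.2],[0,0,0,84.8]]';  python3 -m inch '[[0,0,0,10.6],[0,0,0,21.2],[0,0,0,31.8],[0,0,0,42.4],[0,0,0,53],[0,0,0,63.6],[0,0,0,74.2],[0,0,0,84.8]]';  python3 -m inch '[[0,0,0,10.6],[0,0,0,21.2],[0,0,0,31.8],[0,0,0,42.4],[0,0,0,53],[0,0,0,63.6],[0,0,0,74.2],[0,0,0,84.8]]'; python3 -m inch '[[0,0,0,10.6],[0,0,0,21.2],[0,0,0,31.8],[0,0,0,42.4],[0,0,0,53],[0,0,0,63.6],[0,0,0,74.2],[0,0,0,80]]'; done;  python3 -c "
from workcell import bot
o=bot.get_obs();print(o['q'])"
```

```text
time: 9.0
ee_pos: [0.4131, 0.316, 0.2098]
tcp_rot: [-174.5, 0.2, 135.3]
wrist_force: [-0.6, -0.2, -0.8]
opening: 0.0501
grasp_force: 0.0
time: 10.0
ee_pos: [0.413, 0.316, 0.2099]
tcp_rot: [-174.5, 0.2, -139.9]
wrist_force: [0.3, 0.1, 0.6]
opening: 0.0497
grasp_force: 0.0
time: 11.0
ee_pos: [0.413, 0.3159, 0.21]
tcp_rot: [-174.5, 0.2, -55.1]
wrist_force: [-0.4, -0.0, 0.2]
opening: 0.05
grasp_force: 0.0
time: 12.0
ee_pos: [0.4131, 0.3159, 0.2098]
tcp_rot: [-174.5, 0.2, 24.8]
wrist_force: [0.1, -0.1, 0.3]
opening: 0.0501
grasp_force: 0.0
[ 3.42003514e+01  9.22882734e-03  4.80606510e+00  9.41346412e+01
  5.43633099e+00 -1.70518002e+02]
```

```bash
python3 -m inch '[[1,-2,0,0],[2,-4,0,0],[3,-6,0,0],[3.5,-8,0,0],[4,-10,0,0],[4.5,-12,0,0],[4.8,-13,0,0],[5,-14,0,0]]';  python3 -c "
from workcell import bot
o=bot.get_obs();print(o['q'])"
```

```text
time: 13.0
ee_pos: [0.4513, 0.2055, 0.2098]
tcp_rot: [-175.9, 0.2, 21.9]
wrist_force: [-0.3, -0.5, 0.1]
opening: 0.0502
grasp_force: 0.0
[  21.97284764   -2.25181191    2.66029026   95.15645412    4.06347479
 -179.94523199]
```

It works. I'll continue.

```bash
python3 -m inch '[[0.3,-2,0,0],[0.6,-4,0,0],[0.9,-6,0,0],[1.2,-8,0,0],[1.2,-10,0,0],[1.2,-12,0,0],[1.2,-14,0,0],[1.2,-15,0,0]]';  python3 -c "
from workcell import bot
o=bot.get_obs();print(o['q'])"
```

```text
time: 14.0
ee_pos: [0.4373, 0.1437, 0.2098]
tcp_rot: [-178.6, 0.4, 17.2]
wrist_force: [-0.2, -0.8, -0.4]
opening: 0.0502
grasp_force: 0.0
[  17.29158064   -6.86225532   -1.5838268    95.63611946    1.35716864
 -179.94363818]
```

```bash
python3 -m inch '[[0,-2,0,0],[0,-4,0,0],[0,-5,0,0],[0,-5,0,0],[0,-5,0,0],[0,-5,0,0],[0,-5,0,0],[0,-5,0,0]]';  python3 -c "
from workcell import bot
o=bot.get_obs();print(o['q'])"
```

```text
time: 15.0
ee_pos: [0.4307, 0.1194, 0.2096]
tcp_rot: [-179.8, 0.4, 15.3]
wrist_force: [0.3, 0.6, -0.1]
opening: 0.0504
grasp_force: 0.0
[  15.35889333   -8.63128089   -3.16383523   95.8573944     0.19162412
 -179.9401953 ]
```

Level again. Now go above the stylus with the tool turned well off the limit, then check from near.

```bash
python3 -m inch '[[0,1,0,-10],[0,3,0,-20],[0,6,0,-30],[-0.3,9,0,-40],[-0.8,12,0,-50],[-1.2,15,0,-60],[-1.6,18,0,-68],[-1.8,19.6,0,-68]]'; python3 -m inch '[[0,0,-1,0],[0,0,-2,0],[0,0,-3,0],[0,0,-4,0],[0,0,-4,0],[0,0,-4,0],[0,0,-4,0],[0,0,-4,0]]';  python3 - <<'E'
from h import *
s=bot.camera("scene");t=bot.camera("top");o=bot.get_obs();P=o["ee_pos"];print(P,o["q"])
print(proj(s,[.413,.3148,.0975]),proj(t,[.413,.3148,.0975]),proj(s,[P[0],P[1],.14]))
a=s["img"][140:230,290:410,::-1];b=t["img"][200:275,130:230,::-1]
cv2.imwrite("pics/e.png",np.hstack([cv2.resize(x,(400,300),interpolation=cv2.INTER_CUBIC) for x in(a,b)]))
E
```

```text
time: 16.0
ee_pos: [0.4123, 0.3165, 0.2095]
tcp_rot: [-179.8, 0.4, -52.6]
wrist_force: [0.2, -0.7, -0.2]
opening: 0.0502
grasp_force: 0.0
time: 17.0
ee_pos: [0.4127, 0.3154, 0.17]
tcp_rot: [-179.8, 0.4, -52.7]
wrist_force: [0.3, 1.1, 0.4]
opening: 0.0498
grasp_force: 0.0
[0.41269945 0.31534987 0.16985184] [ 37.15836298  -0.09429769   0.42965033  90.3169669    0.38197239
 -90.13662165]
[np.float64(343.5446259956135), np.float64(193.76313376493462)] [np.float64(182.20472173461508), np.float64(237.76573344060188)] [np.float64(347.1176799182447), np.float64(183.45352780135397)]
```

View pics/e.png

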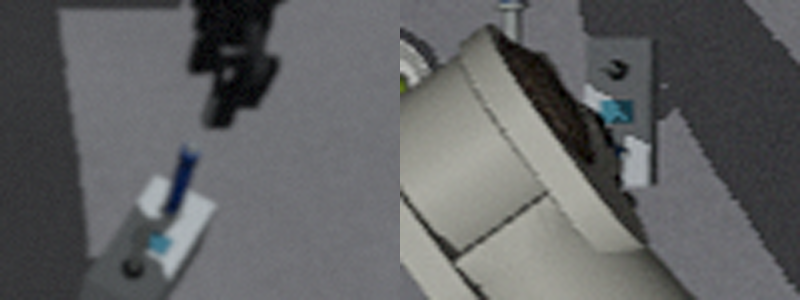

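The gripper is above the stylus (stylus top at crop 190,150), aligned with its axis. Descend and grip.

```bash
python3 -m inch '[[0,0,-1.5,0],[0,0,-3,0],[0,0,-4.5,0],[0,0,-6,0],[0,0,-7.5,0],[0,0,-8,0],[0,0,-8,0],[0,0,-8,0]]' && python3 -m inch '[[0,0,0,0],[0,0,0,0],[0,0,0,0],[0,0,0,0],[0,0,0,0],[0,0,0,0],[0,0,0,0],[0,0,0,0]]' 0 60
```

```text
time: 18.1
ee_pos: [0.4129, 0.3155, 0.0903]
tcp_rot: [-179.8, 0.4, -52.7]
wrist_force: [0.5, 0.8, -0.2]
opening: 0.0496
grasp_force: 0.0
time: 19.1
ee_pos: [0.4128, 0.3154, 0.09]
tcp_rot: [-179.8, 0.4, -52.7]
wrist_force: [0.0, -0.4, 5.8]
opening: 0.0129
grasp_force: 58.7
```

```bash
python3 -m inch '[[0,0,1.5,0],[0,0,3,0],[0,0,4.5,0],[0,0,6,0],[0,0,8,0],[0,0,10,0],[0,0,12,0],[0,-0.5,12,0]]' && python3 -m inch '[[1.5,-4,0,0],[4,-8,0,0],[7,-12,0,0],[10,-16,0,0],[13,-20.5,0,0],[16,-25,0,0],[18,-29,0,0],[19.1,-30.4,0,0]]' && python3 -m inch '[[0,0,-1,0],[0,0,-2,0],[0,0,-3,0],[0,0,-4,0],[0,0,-4,0],[0,0,-4,0],[0,0,-4,0],[0,0,-4,0]]';  python3 - <<'E'
from h import *
s=bot.camera("scene");t=bot.camera("top");o=bot.get_obs();P=np.array(o["ee_pos"]);print(P,o["q"])
tip=P-[0,0,.08];print("tip pred",proj(s,tip),proj(t,tip),"grip pred",proj(s,tip+[0,0,.065]), "btn",proj(s,[.604,.0055,.067]))
for n in("stylus_tip","stylus_grip"):
    for p in(s,t): print(n,[(np.round(d["point"],1),round(d["score"],2)) for d in bot.landmark_of(n,p)])
a=s["img"][140:230,170:290,::-1];b=t["img"][150:240,230:350,::-1]
cv2.imwrite("pics/f.png",np.hstack([cv2.resize(x,(400,300),interpolation=cv2.INTER_CUBIC) for x in(a,b)]))
E
```

```text
time: 20.1
ee_pos: [0.4131, 0.3107, 0.2114]
tcp_rot: [-179.7, 0.4, -52.7]
wrist_force: [1.1, -0.1, -0.6]
opening: 0.013
grasp_force: 58.5
time: 21.1
ee_pos: [0.6039, 0.0039, 0.2085]
tcp_rot: [-179.9, 0.4, -52.9]
wrist_force: [-0.3, 0.8, -0.4]
opening: 0.0128
grasp_force: 58.5
time: 22.1
ee_pos: [0.6038, 0.0063, 0.17]
tcp_rot: [-179.8, 0.4, -52.7]
wrist_force: [-0.2, -0.1, 0.1]
opening: 0.0125
grasp_force: 58.6
[0.60373105 0.00621568 0.16985463] [   0.37651925   11.89420269   13.41606329   91.58335788    0.41985295
 -126.91013511]
tip pred [np.float64(209.90507076590353), np.float64(187.68017339889064)] [np.float64(273.69130232239587), np.float64(184.60799767997636)] grip pred [np.float64(207.91738979503728), np.float64(171.64395222368466)] btn [np.float64(210.29909403784748), np.float64(192.88684549176412)]
stylus_tip [(array([362.5, 245.2]), 0.89), (array([209.1, 188.7]), 0.55)]
stylus_tip [(array([159.3, 216.5]), 0.51)]
stylus_grip [(array([345.8, 284.4]), 0.92), (array([412.4, 262.3]), 0.65), (array([208.2, 165.5]), 0.45)]
stylus_grip [(array([156.2, 188. ]), 0.64)]
```

View pics/f.png

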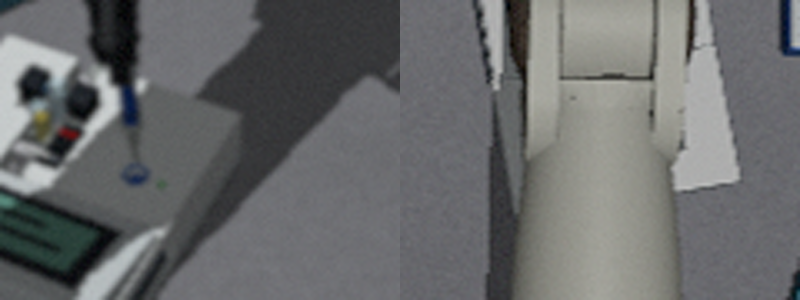

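The tip (crop 133,160) hangs right above the blue ring (crop 135,174). Press down gently.

```bash
python3 -m inch '[[0,0,-0.6,0],[0,0,-1.2,0],[0,0,-1.7,0],[0,0,-2.1,0],[0,0,-2.4,0],[0,0,-2.6,0],[0,0,-2.7,0],[0,0,-2.7,0]]'
```

```text
time: 23.4
ee_pos: [0.6038, 0.0063, 0.1431]
tcp_rot: [-179.8, 0.4, -52.7]
wrist_force: [-0.3, 0.8, 3.0]
opening: 0.013
grasp_force: 59.0
```

```bash
python3 -m inch '[[0,0,-0.1,0],[0,0,-0.2,0],[0,0,-0.3,0],[0,0,-0.35,0],[0,0,-0.38,0],[0,0,-0.38,0],[0,0,-0.38,0],[0,0,-0.38,0]]'
```

```text
time: 24.4
ee_pos: [0.6045, 0.0062, 0.1412]
tcp_rot: [-179.6, 0.2, -52.7]
wrist_force: [-1.7, -1.0, 15.1]
opening: 0.0128
grasp_force: 60.5
```

15 N against the stop at the expected height: the button is right down. Lift and return over the hole.

```bash
python3 -m inch '[[0,0,0.8,0],[0,0,2,0],[0,0,4,0],[0,0,6,0],[0,0,7.08,0],[0,0,7.08,0],[0,0,7.08,0],[0,0,7.08,0]]' && python3 -m inch '[[-1.5,2,0,0],[-4,6,0,0],[-7,11,0,0],[-10,16,0,0],[-13,21,0,0],[-16,26,0,0],[-18.5,30,0,0],[-19.1,30.9,0,0]]' && python3 -m inch '[[0,0,-1.5,0],[0,0,-3,0],[0,0,-4.5,0],[0,0,-5.5,0],[0,0,-6,0],[0,0,-6,0],[0,0,-6,0],[0,0,-6,0]]';  python3 - <<'E'
from h import *
s=bot.camera("scene");t=bot.camera("top");o=bot.get_obs();P=np.array(o["ee_pos"]);print(P)
for n in("knob_grip","pointer","sample_line"):
    for p in(s,t): print(n,[(np.round(d["point"],1),round(d["score"],2)) for d in bot.landmark_of(n,p)[:2]])
tip=P-[0,0,.08];print("tip pred",proj(s,tip))
a=s["img"][160:235,300:400,::-1];b=t["img"][150:240,270:350,::-1]
cv2.imwrite("pics/g.png",np.hstack([cv2.resize(a,(400,300),interpolation=cv2.INTER_CUBIC),cv2.resize(b,(400,450),interpolation=cv2.INTER_CUBIC)[150:]]))
E
```

```text
time: 25.4
ee_pos: [0.6033, 0.0063, 0.2088]
tcp_rot: [-179.9, 0.4, -52.7]
wrist_force: [0.0, 0.1, -0.4]
opening: 0.0131
grasp_force: 58.8
time: 26.4
ee_pos: [0.411, 0.3171, 0.2093]
tcp_rot: [-179.8, 0.4, -52.5]
wrist_force: [-0.7, -1.3, 0.9]
opening: 0.0127
grasp_force: 58.8
time: 27.4
ee_pos: [0.4128, 0.3154, 0.1501]
tcp_rot: [-179.8, 0.4, -52.7]
wrist_force: [-0.5, 0.4, -0.2]
opening: 0.0134
grasp_force: 58.8
[0.41274818 0.31538915 0.14996972]
knob_grip [(array([207.2, 150.7]), 0.84)]
knob_grip [(array([307.6, 221.5]), 0.7)]
pointer [(array([184.1, 184.9]), 0.59), (array([124.6, 153.6]), 0.2)]
pointer [(array([295.9, 179.3]), 0.55)]
sample_line [(array([191.4, 182.4]), 0.59), (array([337.7, 200.9]), 0.43)]
sample_line [(array([293.3, 186.2]), 0.76), (array([291.2, 177.9]), 0.31)]
tip pred [np.float64(341.74083438462424), np.float64(200.1360267102052)]
```

View pics/g.png

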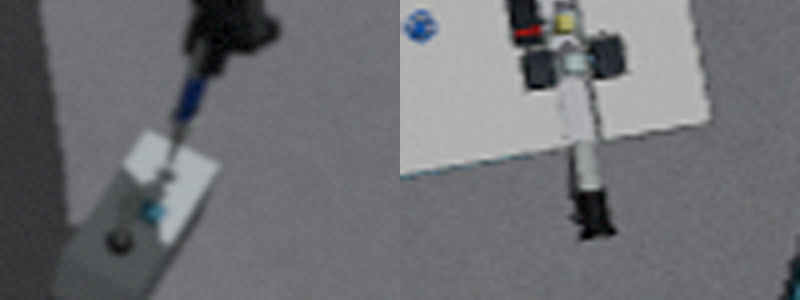

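The stylus tip hangs over its hole (crop 166,175), and the right half shows the knob clearly (crop 592,213). Insert and release.

```bash
python3 -m inch '[[0,0,-0.8,0],[0,0,-1.6,0],[0,0,-2.4,0],[0,0,-3.2,0],[0,0,-4.2,0],[0,0,-5.2,0],[0,0,-5.8,0],[0,0,-5.9,0]]' && python3 -m inch '[[0,0,0,0],[0,0,0,0],[0,0,0,0],[0,0,0,0],[0,0,0,0],[0,0,0,0],[0,0,0,0],[0,0,0,0]]' 4
python3 - <<'E'
from h import *
from scipy.optimize import least_squares
s=bot.camera("scene");t=bot.camera("top")
# fit photometer (x,y,yaw) to measured features in photometer frame
# corners of deck: front-left(-130,120,70) front-right(-130,-120,70) from top contour
obs=[(t,(267,214),(-.13,.12,.07)),(t,(331,203),(-.13,-.12,.07)),
(t,(308.2,222),(-.177,-.03,.05)),(s,(206.2,152.5),(-.177,-.03,.05))]
def f(v):
    c,n=np.cos(v[2]),np.sin(v[2]);r=[]
    for p,uv,X in obs:
        W=[v[0]+c*X[0]-n*X[1],v[1]+n*X[0]+c*X[1],X[2]];r+=list(np.array(proj(p,W))-uv)
    return np.array(r)
R=least_squares(f,[.64,-.06,.15],loss="soft_l1");v=R.x;print(v[:2],np.degrees(v[2]),np.round(R.fun,2),np.round(f(v),1))
c,n=np.cos(v[2]),np.sin(v[2]);print("knob",v[0]-c*.177+n*.03,v[1]-n*.177-c*.03)
# dark knob blob
for p,b in((t,(298,210,320,236)),(s,(195,140,220,165))):
    g=cv2.cvtColor(p["img"],cv2.COLOR_RGB2GRAY)[b[1]:b[3],b[0]:b[2]];y,x=np.nonzero(g<45);print(len(x),x.mean()+b[0],y.mean()+b[1],atz(p,(x.mean()+b[0],y.mean()+b[1]),.055))
    print(cv2.fitLine(np.c_[x,y].astype(np.float32),2,0,.01,.01).ravel()[:2])
E
```

```text
time: 28.8
ee_pos: [0.4125, 0.3152, 0.0903]
tcp_rot: [-179.8, 0.4, -52.7]
wrist_force: [-0.6, -0.2, 0.1]
opening: 0.0128
grasp_force: 58.9
time: 29.8
ee_pos: [0.4126, 0.3153, 0.0907]
tcp_rot: [-179.8, 0.4, -52.7]
wrist_force: [0.9, 0.7, 0.0]
opening: 0.04
grasp_force: 0.0
[ 0.64881621 -0.0599517 ] 10.156757996086634 [-2.5   0.63  0.95  1.18 -0.05 -0.44 -0.93  0.87] [-2.5  0.6  0.9  1.2 -0.1 -0.4 -0.9  0.9]
knob 0.4798802362653411 -0.12069408998034376
59 308.0508474576271 222.4237288135593 [ 0.47663767 -0.11965166  0.055     ]
[0.33256853 0.9430791 ]
50 206.76 151.46 [ 0.47421385 -0.11878498  0.055     ]
[ 0.62174785 -0.7832175 ]
```

Released; the stylus is at its original height. Lift clear and go to above the knob (≈0.478, −0.120, yaw 10°).

```bash
python3 -m inch '[[0,0,1,0],[0,0,2.5,0],[0,0,4.5,0],[0,0,6.5,0],[0,0,8.5,0],[0,0,10.5,0],[0,0,12,0],[0,-1,12,-5]]' && python3 -m inch '[[0.5,-4,0,-10],[1,-9,0,-20],[2,-14,0,-30],[3,-19,0,-40],[4,-24,0,-50],[5,-29,0,-60],[6,-34,0,-70],[6.5,-38,0,-80]]' 5.5 && python3 -m inch '[[0.3,-2.5,0,-10],[0.45,-4.5,0,-20],[0.45,-4.5,0,-30],[0.45,-4.5,-1.5,-32.3],[0.45,-4.5,-3,-32.3],[0.45,-4.5,-5,-32.3],[0.45,-4.5,-7,-32.3],[0.45,-4.5,-8,-32.3]]';  python3 - <<'E'
from h import *
s=bot.camera("scene");t=bot.camera("top");o=bot.get_obs();P=np.array(o["ee_pos"]);print(P,o["tcp_rot"],o["q"])
for n in("stylus_tip","stylus_grip"):
    for p in(s,t): print(n,[(np.round(d["point"],1),round(d["score"],2)) for d in bot.landmark_of(n,p)[:3]])
print("pred",proj(s,[.413,.3148,.0975]),proj(t,[.413,.3148,.0975]))
tips=[P+[0,0,-.008]];print("fingertip mid",proj(s,tips[0]),"knob",proj(s,[.478,-.12,.05]))
a=s["img"][120:195,165:265,::-1];b=s["img"][160:235,300:400,::-1]
cv2.imwrite("pics/i.png",np.hstack([cv2.resize(x,(400,300),interpolation=cv2.INTER_CUBIC) for x in(a,b)]))
E
```

```text
time: 30.9
ee_pos: [0.413, 0.3058, 0.2126]
tcp_rot: [-179.7, 0.4, -57.8]
wrist_force: [0.3, -1.0, -0.1]
opening: 0.04
grasp_force: 0.0
time: 31.9
ee_pos: [0.4778, -0.0767, 0.2113]
tcp_rot: [-179.8, 0.4, -138.1]
wrist_force: [0.4, -0.2, -0.0]
opening: 0.0551
grasp_force: 0.0
time: 32.9
ee_pos: [0.4816, -0.1195, 0.1295]
tcp_rot: [-179.8, 0.3, -169.9]
wrist_force: [-0.3, 0.2, -0.0]
opening: 0.055
grasp_force: 0.0
[ 0.48161799 -0.11954667  0.12977764] [-179.84495397    0.29954424 -169.96943475] [-1.39277575e+01 -3.61249793e+00 -7.41615167e+00  8.58596509e+01
 -2.00517281e-02 -2.39579764e+01]
stylus_tip [(array([362.3, 248.2]), 0.56)]
stylus_tip [(array([156.7, 218.1]), 0.58)]
stylus_grip [(array([342.1, 194.7]), 0.67), (array([344.2, 284.3]), 0.63)]
stylus_grip [(array([181.4, 240.3]), 0.56), (array([153.7, 187.1]), 0.47)]
pred [np.float64(343.5446259956135), np.float64(193.76313376493462)] [np.float64(182.20472173461508), np.float64(237.76573344060188)]
fingertip mid [np.float64(203.0266456041743), np.float64(136.64309211398776)] knob [np.float64(205.82255460893825), np.float64(153.1260022119277)]
```

View pics/i.png

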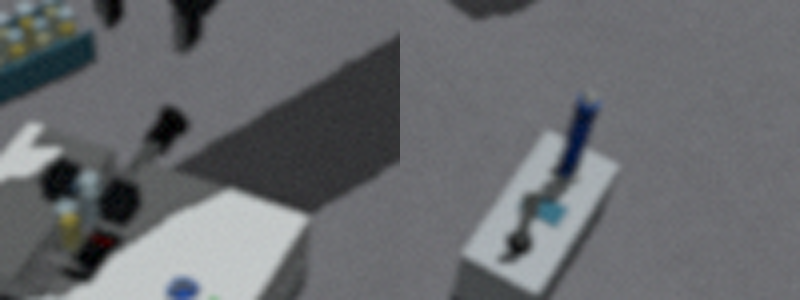

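The stylus stands seated in its hole (right half), and the open fingers straddle the knob's axis above it (knob at crop 168,128). Descend and grip.

```bash
python3 -m inch '[[0,0,-1.5,0],[0,0,-3,0],[0,0,-4.5,0],[0,0,-6,0],[0,0,-7.5,0],[0,0,-8.5,0],[0,0,-9.3,0],[0,0,-9.3,0]]' && python3 -m inch '[[0,0,0,0],[0,0,0,0],[0,0,0,0],[0,0,0,0],[0,0,0,0],[0,0,0,0],[0,0,0,0],[0,0,0,0]]' 0 70
```

```text
time: 34.2
ee_pos: [0.4819, -0.1197, 0.0372]
tcp_rot: [-179.8, 0.3, -170.0]
wrist_force: [-0.4, 0.6, 0.4]
opening: 0.0552
grasp_force: 0.0
time: 35.2
ee_pos: [0.4832, -0.1206, 0.0391]
tcp_rot: [-179.7, 0.5, -170.0]
wrist_force: [-0.0, -3.3, 6.0]
opening: -0.0002
grasp_force: 2.9
```

Shut on nothing. Look.

```bash
python3 - <<'E'
from h import *
s=bot.camera("scene");t=bot.camera("top");o=bot.get_obs();P=np.array(o["ee_pos"])
print(proj(s,P),proj(s,[.478,-.12,.05]),[proj(s,[.478,-.12,z]) for z in(.03,.07)])
for n in("knob_grip","pointer"):
    for p in(s,t): print(n,[(np.round(d["point"],1),round(d["score"],2)) for d in bot.landmark_of(n,p)[:2]])
a=s["img"][115:190,165:265,::-1];b=t["img"][160:235,260:360,::-1]
cv2.imwrite("pics/j.png",np.hstack([cv2.resize(x,(400,300),interpolation=cv2.INTER_CUBIC) for x in(a,b)]))
E
```

```text
[np.float64(204.91727061007094), np.float64(156.46329127605074)] [np.float64(205.82255460893825), np.float64(153.1260022119277)] [[np.float64(206.37767636392581), np.float64(157.62611355535026)], [np.float64(205.25227144468533), np.float64(148.50298444445613)]]
knob_grip [(array([205.7, 151.9]), 0.82), (array([164.7, 132.3]), 0.38)]
knob_grip [(array([297.2, 186.6]), 0.28)]
pointer [(array([184.3, 185.1]), 0.64)]
pointer [(array([298.9, 176.4]), 0.49)]
```

View pics/j.png

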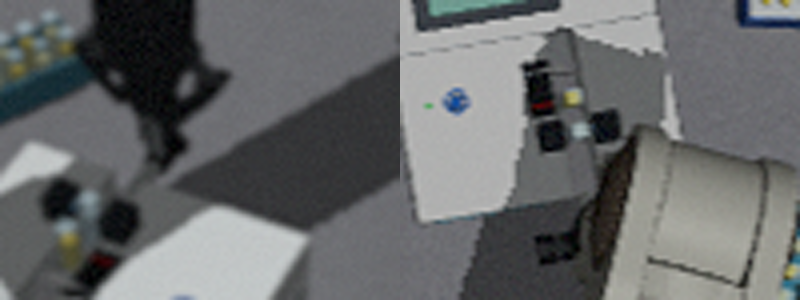

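The black knob (crop 168,148) lies just below the shut fingers' ends: the tips closed over its top, so they sit higher than assumed. Open, go 18 mm lower, and grip again.

```bash
python3 -m inch '[[0,0,0.3,0],[0,0,0.3,0],[0,0,0.3,0],[0,0,0.3,0],[0,0,0,0],[0,0,-0.6,0],[0,0,-1.2,0],[0,0,-1.8,0]]' 5.5 && python3 -m inch '[[0,0,0,0],[0,0,0,0],[0,0,0,0],[0,0,0,0],[0,0,0,0],[0,0,0,0],[0,0,0,0],[0,0,0,0]]' 0 70
```

```text
time: 36.5
ee_pos: [0.482, -0.1197, 0.0191]
tcp_rot: [-179.8, 0.4, -170.0]
wrist_force: [0.9, -0.0, 0.1]
opening: 0.0547
grasp_force: 0.0
time: 37.5
ee_pos: [0.4824, -0.1215, 0.0202]
tcp_rot: [-179.6, 0.4, -170.1]
wrist_force: [0.4, -10.0, -0.8]
opening: 0.0197
grasp_force: 68.7
```

Gripped (opening matches the 22 mm knob). Pull 30 mm along −x of the photometer.

```bash
python3 -m inch '[[-0.2,-0.15,0,0],[-0.7,-0.25,0,0],[-1.2,-0.35,0,0],[-1.7,-0.45,0,0],[-2.2,-0.55,0,0],[-2.6,-0.62,0,0],[-2.95,-0.7,0,0],[-2.95,-0.7,0,0]]' && python3 -m inch '[[0,0,0,0],[0,0,0,0],[0,0,0,0],[0,0,0,0],[0,0,0,0],[0,0,0,0],[0,0,0,0],[0,0,0,0]]'
python3 - <<'E'
from h import *
s=bot.camera("scene");t=bot.camera("top");o=bot.get_obs();P=np.array(o["ee_pos"]);print(P)
for n in("pointer","sample_line","stylus_grip"):
    for p in(s,t): print(n,[(np.round(d["point"],1),round(d["score"],2)) for d in bot.landmark_of(n,p)[:2]])
a=s["img"][150:210,150:230,::-1];b=t["img"][165:210,275:335,::-1]
cv2.imwrite("pics/k.png",np.hstack([cv2.resize(x,(400,300),interpolation=cv2.INTER_CUBIC) for x in(a,b)]))
E
```

```text
time: 38.5
ee_pos: [0.454, -0.1271, 0.0202]
tcp_rot: [-179.7, 0.6, -170.0]
wrist_force: [7.5, -2.8, -4.8]
opening: 0.0197
grasp_force: 68.6
time: 39.5
ee_pos: [0.4541, -0.1271, 0.0202]
tcp_rot: [-179.7, 0.6, -170.0]
wrist_force: [7.9, -2.5, -3.9]
opening: 0.0198
grasp_force: 68.6
[ 0.45415652 -0.12713142  0.0202235 ]
pointer [(array([186.4, 178.9]), 0.86), (array([332.5, 222.4]), 0.44)]
pointer [(array([299.3, 186.8]), 0.49)]
sample_line [(array([191.7, 179.5]), 0.66), (array([122.9, 151.9]), 0.19)]
sample_line [(array([294.8, 184.8]), 0.88)]
stylus_grip [(array([344.3, 283.2]), 0.6)]
stylus_grip [(array([155.5, 190.2]), 0.76), (array([180.6, 239.9]), 0.47)]
```

View pics/k.png

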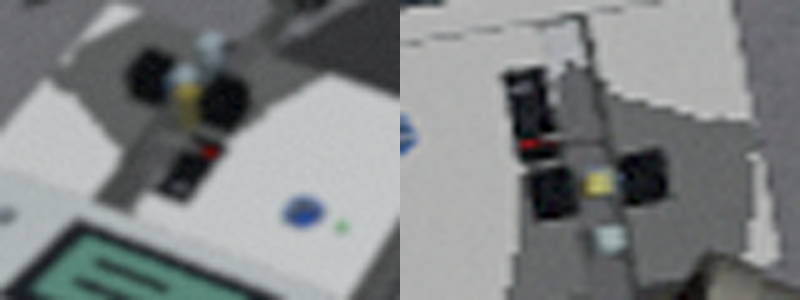

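The yellow sample stands between the black blocks (crop 598,182), and the pointer is about level with the red line (crop 530,144). I'll refine the travel from the yellow cuvette's shift between before and now.

```bash
python3 - <<'E'
from h import *
def cen(im,b,lo,hi):
    x0,y0,x1,y1=b;h=cv2.cvtColor(im,cv2.COLOR_BGR2HSV)[y0:y1,x0:x1];m=cv2.inRange(h,lo,hi)
    w=m.astype(float)*h[...,1];y,x=np.mgrid[y0:y1,x0:x1];return ((x*w).sum()/w.sum(),(y*w).sum()/w.sum(),int((m>0).sum()))
for n,f,b in(("top","t",(285,172,320,205)),("scene","s",(165,155,215,195))):
    p=bot.camera(n);old=cv2.imread(f"pics/{f}.png");new=cv2.resize(p["img"][:,:,::-1],None,fx=1.5,fy=1.5,interpolation=cv2.INTER_CUBIC)
    B=[int(1.5*v) for v in b];r=[]
    for im in(old,new):
        c=cen(im,B,(20,70,60),(35,255,255));w=atz(p,((c[0]+.5)/1.5-.5,(c[1]+.5)/1.5-.5),.09);r.append(w);print(n,c,w)
    d=r[1]-r[0];print("shift along -x'",-(d[0]*.985+d[1]*.174))
# profile of white pointer vs red in top
p=bot.camera("top");I=p["img"].astype(int)
for u in(294,295,298,299,300,301): print(u,[int(I[r,u].sum()/3) for r in range(178,194)],[int(I[r,u,0]-I[r,u,1]) for r in range(178,194)])
E
```

```text
top (np.float64(453.53858585858586), np.float64(277.0460606060606), 22) [ 0.60644994 -0.09299057  0.09      ]
top (np.float64(455.8038910505837), np.float64(288.9171206225681), 27) [ 0.57889877 -0.09852655  0.09      ]
shift along -x' 0.02810116260886413
scene (np.float64(273.5594265710952), np.float64(264.9521586931155), 58) [ 0.61809013 -0.0835133   0.09      ]
scene (np.float64(281.0964702363147), np.float64(255.08091534549806), 65) [ 0.59084746 -0.08921163  0.09      ]
shift along -x' 0.027825542836367193
294 [66, 37, 34, 33, 29, 33, 23, 20, 48, 28, 23, 51, 88, 42, 38, 38] [-1, -1, -3, 5, -6, -2, 1, -9, 135, 13, -2, -5, -2, -9, -6, -3]
295 [29, 30, 28, 26, 31, 15, 25, 34, 37, 18, 10, 69, 68, 7, 9, 8] [-3, -2, -3, -2, 0, -5, 3, 9, 68, 7, 9, -2, -3, 0, -11, -5]
298 [121, 136, 118, 80, 79, 74, 54, 117, 44, 24, 49, 101, 29, 26, 16, 25] [-1, -3, -5, -2, -1, -1, -3, -3, 16, -1, -1, -1, 2, -2, -2, -1]
299 [96, 89, 94, 96, 95, 94, 82, 105, 66, 64, 80, 82, 24, 10, 16, 16] [-5, -3, -2, 0, -3, -3, -2, -1, -5, 0, -3, -1, -1, -3, -1, -12]
300 [95, 96, 96, 96, 99, 97, 97, 99, 74, 92, 91, 91, 53, 41, 38, 27] [-5, -4, -5, -3, -2, -2, 1, -3, -1, -1, -3, 0, -1, -2, -3, -7]
301 [99, 93, 94, 93, 97, 91, 102, 101, 78, 99, 100, 95, 86, 71, 55, 60] [-5, -4, -4, -4, -3, 1, 0, -1, 0, 1, -2, -1, -3, -6, -2, -6]
```

All three estimates put it about 1.5 mm short (28.1, 27.8 and 28.8 mm). Add that.

```bash
python3 -m inch '[[-0.05,-0.01,0,0],[-0.1,-0.02,0,0],[-0.15,-0.03,0,0],[-0.17,-0.03,0,0],[-0.17,-0.03,0,0],[-0.17,-0.03,0,0],[-0.17,-0.03,0,0],[-0.17,-0.03,0,0]]'
python3 - <<'E'
from h import *
from scipy import ndimage
import numpy as np
for n,f,b in(("top","t",(285,172,320,205)),("scene","s",(165,155,215,195))):
    p=bot.camera(n);old=cv2.imread(f"pics/{f}.png");new=cv2.resize(p["img"][:,:,::-1],None,fx=1.5,fy=1.5,interpolation=cv2.INTER_CUBIC)
    x0,y0,x1,y1=[int(1.5*v) for v in b];r=[]
    for im in(old,new):
        h=cv2.cvtColor(im,cv2.COLOR_BGR2HSV)[y0:y1,x0:x1];w=cv2.inRange(h,(20,70,60),(35,255,255))/255.*h[...,1]
        c=ndimage.center_of_mass(w);r.append(atz(p,((c[1]+x0)/1.5,(c[0]+y0)/1.5),.09))
    d=r[1]-r[0];print(-(d[0]*.985+d[1]*.174))
for p in(bot.camera("top"),bot.camera("scene")): print([(np.round(d["point"],1),round(d["score"],2)) for d in bot.landmark_of("stylus_grip",p)[:3]])
E
```

```text
time: 41.05
ee_pos: [0.4526, -0.1274, 0.0202]
tcp_rot: [-179.7, 0.6, -170.0]
wrist_force: [8.0, -1.9, -4.7]
opening: 0.0197
grasp_force: 68.6
0.029999072243130937
0.02940394758488346
[(array([156.5, 188.6]), 0.72), (array([181.4, 241.2]), 0.52)]
[(array([345.8, 283.5]), 0.91), (array([347. , 190.8]), 0.69)]
```

About 29.4–30.4 mm out, held still with the stylus standing in its hole. Hand in.

```bash
python3 -c "
from workcell import bot
print(bot.job_done())"
```

```text
the job is handed in; nothing more can be done
None
```

I handed the job in with the button pressed down (15 N against its stop), the stylus back in its hole, and the slide held by its knob about 30 mm out at the red line; no verdict came back. The larger look-alike stylus, an unlisted item, fell over on the table early on and was left lying there.

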